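# Draw the locking pin with self-closing tweezers

## Task

Squeeze the self-closing tweezers open by their two finger plates and take them from their stand; keeping them open, lower them gently over the round-headed locking pin on the power unit until they seat on its head, without pushing the pin in, then ease off the squeeze so that they close beneath the head, and draw the pin all the way up to its stop. Squeeze them off the pin and put them back in their stand as they were, upright and let go, with the pin left standing up. Do not touch the lock with the fingers, do not draw or push the square-headed pin, and leave everything else where it is.

Things in the scene. Friction and masses are not known exactly. Their poses are not given: they have to be found in the camera images.
- tweezers: Steel self-closing cross-lock tweezers, 104 mm tall, about 120 g, standing jaws down. Origin midway between the jaw tips at their lower end; z up, y the line of squeezing. The arms cross, so squeezing the two finger plates together along y spreads the jaws. Jaws 14 mm wide (x); at the very bottom inward lips 4 mm high; shut, 10 mm gap between lips, 19 mm above them, 27 mm overall.
- tweezers_seat (a point): Middle of the underside of the seat pad (12 by 12 mm) between the jaws, 11.5 mm above the tweezers' origin. With the pad on the pin's head, the lips are 1.5 mm below the head's underside.
- tweezers_bar (a point): Middle of the underside of the cross bar (46 mm along x, 10 mm wide) that carries the tweezers in the stand, 44 mm above their origin.
- tweezers_grip (a point): Point midway between the two upright finger plates, 84 mm above the tweezers' origin. Plates 20 mm wide (x), 4 mm thick, 64 to 104 mm above the origin, outer faces at y = +-22 mm. Springs press each outwards with about 7 N shut, 14 N fully open: a squeeze of 25 to 30 N holds them open against the stop; under about 5 N they stay shut and can still be carried.
- jaw_a (a joint): How far each jaw is opened from shut (m): 0 shut, 0.008 fully open (both jaws move alike). About 0.0013 when closed on the pin's 13 mm neck; about 0.004 when wrongly closed on the edge of its head, 0 when closed on nothing.
- stand: Fixed grey stand, 80 by 90 mm, 69 mm high; origin at the centre of its underside, z up. Two cheeks (inner faces x = +-15 mm, tops 61 mm up) bear the ends of the cross bar between lugs 8 mm higher, which leave it 5 mm free either way in y. Hung up, the tweezers' origin is centred 17 mm above the stand's, axes alike; the jaws have room to open.
- unit: Fixed grey half-rack power unit, 200 mm (x) by 220 mm (y), lid 44 mm above the table. Origin at the centre of its underside. Three fittings stand in a row, 60 mm apart, 40 mm nearer than its centre, in any order: the lock, the guard and a low knurled screw.
- lock: The lock to be drawn: dark bush 30 mm across, 6 mm high on the unit's lid, with an upright steel pin: 13 mm neck, round flat head 18 mm across, 6 mm thick. Origin at the centre of the bush's underside on the pin's axis, z up. The head's height differs each time and is not reported: at the start its top is 24 to 50 mm above this origin.
- lock_bush (a point): Centre of the top of the lock's bush, 6 mm above the body's origin, on the pin's axis.
- pin (a joint): How far the round-headed pin is drawn up from where it stood (m); 0 at the start, 0.016 at its upper stop. It moves with about 4 N of friction either way and stays where it is left; pressed harder it is pushed in (negative values, as far as -0.005).
- guard_pin (a joint): The same for the neighbouring square-headed pin (head 24 by 24 mm), which must stay at 0.
- guard: The neighbouring lock with the square-headed pin; bush like the other's. Origin at the centre of the bush's underside.
- transceiver: Loose bystander: steel plug-in transceiver 66 by 14 by 12 mm lying on the unit's lid towards its far side. Origin under its centre.
- driver: Loose bystander: screwdriver lying on the table.
- mug: Loose bystander: white mug 80 mm across, 90 mm high. Origin under its centre.
- carton: Loose bystander: cardboard box 90 by 120 by 50 mm. Origin under its centre.
- adapter: Loose bystander: black power adapter 70 by 130 by 35 mm. Origin under its centre.
- collar: Loose bystander: steel ring 44 mm across, 12 mm high, lying on the table. Origin under its centre.
There are look-alikes about, which are no part of the job. Leave any green look-alike of the tweezers alone.

How it is judged:
By the outcome, as a careful person would: the job done as asked, in the order asked, and still so for the second after the job is handed in, with the robot touching nothing.
It also fails if it takes over 59 s, if anything falls off the work surface, if the arm or the gripper's body presses on something with over 40 N, if the wrist force passes 120 N, or if a joint passes its speed limit or range.

## Robot

A 6-joint arm with a two-finger parallel gripper is mounted at the origin on the work surface. World frame = base frame: x ahead of the robot, y to its left, z up, the work surface at z = 0. Lengths are in mm, angles in rad, forces in N, time in s.
With the tool pointing down it reaches from about 275 to 1000 mm from the base axis. Payload 8.4 kg.
Tool frame: the origin (TCP) lies midway between the tips of the shut fingers; the grasp point (between the pads) lies 19 mm behind it; z points along the fingers, y is the line along which they close (so a half turn about z gives the same grasp; the last joint's range is limited). The gripper opens to 85 mm and grips with 20 to 120 N. Pads are 22 mm wide; open, the fingers measure 114 mm over their backs; the gripper's body (76 mm by 85 mm) begins 54 mm behind the grasp point. The pads swing forward as they close: fully open they stand 13 mm farther back than shut.
Start: joints at [-1.297, 0.353, 1.633, -0, 1.155, -0.002], TCP at [170.196, -601.383, 231.281] pointing down, gripper open.
Joint ranges: [-2.63, 2.63], [-0.92, 2.1], [0.06, 2.66], [-1.3, 4.44], [0, 2.69], [-3.02, 3.02]. Speed limits (rad/s): [2.22, 2.22, 2.79, 3.14, 3.14, 3.14].

## Interface

Orientations are given as [roll, pitch, yaw] about the fixed x, y, z axes, in that order (R = Rz(yaw) Ry(pitch) Rx(roll)).
In Python, from rig import monitor, imaging, r gives the robot as it stands.
- The arm moves only by the tool drive_tool, never from a script. Its argument "plan" is a list of rows, each an object of numbers: "x", "y", "z": the shift along the tool's x, y, z in units of 50 mm (1.0 is 50 mm); "ax", "ay", "az": the turn, a rotation vector about the tool's x, y, z in units of 6 degrees (1.0 is 6 degrees); "hand": the finger opening in mm, from 0 to 85.4. In form: [{"x": .., "y": .., "z": .., "ax": .., "ay": .., "az": .., "hand": ..}, ...]. A call has 1 to 8 rows; each row is the pose to reach, as a shift and turn from the pose commanded when the call began, along the tool's axes at that moment; what a row does not reach only later rows make up. A row lasts 1/10 s, in which the tool goes at most 50 mm and 8.59 degrees, less where a joint would pass 70% of its speed; a pose out of reach is approached as far as the arm can. A call with a gripper value outside its range is refused whole. The fingers move at their own pace and stop on an object; "grip_force" is the grip in N (left out, the last holds). Time passes only in rows, so rows that repeat a pose let the fingers close. It gives the time, the measured TCP pose, the force, the opening and the grip force at its end, in the units of the state.
- monitor.sense(): the state, without advancing time (a new reading comes with each control period).
- imaging.grab_frame(name): name is "side" or "top" or "wrist"; returns the picture (400x640x3 uint8, red, green, blue); there is no depth.
- imaging.camera_info(name): a dict with "mtx" (3x3 intrinsics, pixels), "R" (3x3) and "t" (3): a world point X has camera coordinates R X + t. Camera axes: x right, y down, z forward; pixel columns grow to the right and rows downward; lengths in mm; the calibration is good to about 2 mm. A picture is of the moment at which its call begins: read the wrist's pose just before it. camera_info takes no time and is no camera call; for the wrist camera it gives the pose at the moment of the call.
- r.sign_off(): hands the job in; it is judged then, once.
The state is a dict: "clock": time; "qpos": joint angles; "qvel": joint speeds; "joint_efforts": joint torques, N m; "eef_pos": TCP position; "tcp_rot": TCP orientation; "contact_force": force on the tool from outside, world axes, zero at the start; "wrist_torque": the same for the moment, N m; "opening": opening from 0.0 (shut) to 1.0 (fully open); "grasp_force": force on a finger pad.
Only numpy, scipy, OpenCV 4.12 (cv2) and the standard library are available. Lean on these libraries where they do the work, as an engineer would, in place of code of your own. Each camera call takes 0.05 s, during which the arm holds its last target. There are 200 camera calls.

## Working session

There is one attempt and no reset: what is moved stays moved. The work goes in short steps, Python scripts to look and compute and a tool call to move; the robot and the scene stay as the last step left them, time stands still between calls to the robot, and variables do not carry over. Pictures are saved under pics/ and viewed, at most 12 in all, crops included, and the job is handed in when it is done.

Besides the shell and the picture viewer there is one more tool, called after "Emit:" as a command line: name --argument value ..., lists and objects as JSON in quotes. drive_tool: Moves the arm, as the interface text tells. Its arguments: {"type":"object","properties":{"plan":{"type":"array","items":{"type":"object","properties":{"x":{"type":"number"},"y":{"type":"number"},"z":{"type":"number"},"ax":{"type":"number"},"ay":{"type":"number"},"az":{"type":"number"},"hand":{"type":"number"}}}},"grip_force":{"type":"number"}},"required":["plan"]}

```bash
ls; mkdir -p pics
python3 - <<'E'
from rig import monitor, imaging, r
import cv2,json
s=monitor.sense();print({k:s[k] for k in('clock','eef_pos','tcp_rot','opening')})
for n in('side','top','wrist'):
    c=imaging.camera_info(n);im=imaging.grab_frame(n);cv2.imwrite(f'pics/{n}0.png',im[:,:,::-1]);print(n,c)
E
```

```text
pics
{'clock': 0.0, 'eef_pos': array([ 170.06225479, -600.91698648,  230.54149752]), 'tcp_rot': array([-3.14018093e+00, -1.99488018e-05,  2.75773446e-01]), 'opening': 0.999478659882915}
side {'mtx': array([[506.8397341 ,   0.        , 324.2577884 ],
       [  0.        , 506.8397341 , 195.60566894],
       [  0.        ,   0.        ,   1.        ]]), 'R': array([[-0.93204245, -0.36183178, -0.01935557],
       [-0.17437105,  0.49470587, -0.8513876 ],
       [ 0.3176344 , -0.79015433, -0.52417986]]), 't': array([ 516.62775761,  184.1188172 , 1182.86510963])}
top {'mtx': array([[378.64217366,   0.        , 317.4561375 ],
       [  0.        , 378.64217366, 199.20927837],
       [  0.        ,   0.        ,   1.        ]]), 'R': array([[ 0.02197016, -0.99975779,  0.00129614],
       [-0.98579022, -0.02187913, -0.16655013],
       [ 0.16653814,  0.00238141, -0.98603214]]), 't': array([ -15.97873247,  531.50461767, 1103.03789517])}
wrist {'mtx': array([[336.72936673,   0.        , 311.94580978],
       [  0.        , 336.72936673, 198.34625287],
       [  0.        ,   0.        ,   1.        ]]), 'R': array([[ 0.27301526, -0.96200672, -0.0023974 ],
       [-0.91778087, -0.26120939,  0.29907845],
       [-0.2883417 , -0.07945269, -0.95422551]]), 't': array([-623.13829572,  -39.02245968,  380.08050132])}
```

View pics/top0.png

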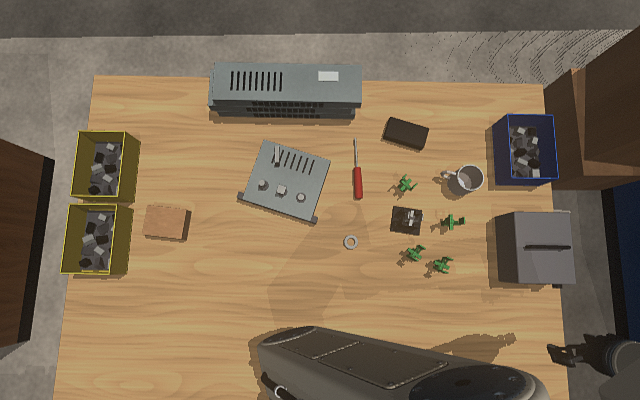

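View pics/side0.png

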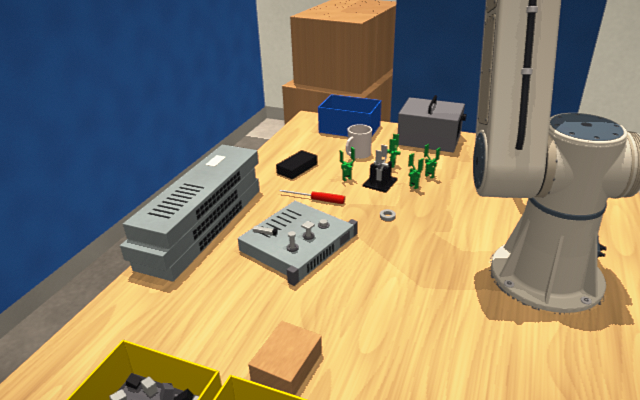

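The top view shows the black stand with the steel tweezers at (407,218), ringed by green look-alikes. The unit's fittings are at (263,185), (281,190) and (301,197). In the side view the leftmost of them, at (292,240), is tall and looks round, the middle one looks square and the right one is low.

```bash
cat > h.py <<'E'
import numpy as np,cv2
from rig import monitor, imaging, r
from scipy.spatial.transform import Rotation as Ro
def ray(c,p):
    d=c['R'].T@np.linalg.inv(c['mtx'])@np.array([p[0],p[1],1.]);return -c['R'].T@c['t'],d
def onz(c,p,z):
    o,d=ray(c,p);return o+d*(z-o[2])/d[2]
def tri(cps):
    A=np.zeros((3,3));b=np.zeros(3)
    for c,p in cps:
        o,d=ray(c,p);d=d/np.linalg.norm(d);M=np.eye(3)-np.outer(d,d);A+=M;b+=M@o
    return np.linalg.solve(A,b)
def proj(c,X):
    q=c['mtx']@(c['R']@np.array(X,float)+c['t']);return q[:2]/q[2]
def toolR(s): return Ro.from_euler('xyz',s['tcp_rot']).as_matrix()
def cmd(dX,s): # world shift -> tool units
    return toolR(s).T@np.array(dX)/50
def save(n,name,crop=None,sc=1):
    c=imaging.camera_info(n);im=imaging.grab_frame(n);v=im
    if crop: x0,y0,x1,y1=crop;v=cv2.resize(im[y0:y1,x0:x1],None,fx=sc,fy=sc,interpolation=cv2.INTER_CUBIC)
    cv2.imwrite(f'pics/{name}.png',v[:,:,::-1]);np.save(f'pics/{name}.npy',im);return c,im
E
python3 - <<'E'
from h import *
c=imaging.camera_info('top');s=monitor.sense();w=imaging.camera_info('wrist')
for n,p,z in(('tw',(407,216),100),('stand',(407,220),20),('f1',(263,185),80),('f2',(281,190),80),('f3',(301,197),55),('mug',(465,178),90),('g1',(405,185),90),('g2',(453,221),90),('g3',(415,253),90),('g4',(441,264),90)):print(n,onz(c,p,z).round())
u=[onz(c,p,44).round() for p in((262,141),(330,158),(315,219),(241,194))];print(u)
print('cam in tool',toolR(s).T@(-w['R'].T@w['t']-s['eef_pos']), (w['R']@toolR(s)).round(3))
k=imaging.camera_info('side');print('f1 tri',tri([(c,(263,185)),(k,(292,236))]),'f2',tri([(c,(281,189)),(k,(308,226))]),'tw',tri([(c,(407,213)),(k,(381,150))]))
E
```

```text
tw [ 479. -262.  100.]
stand [ 477. -280.   20.]
f1 [565. 157.  80.]
f2 [551. 104.  80.]
f3 [536.  45.  55.]
mug [ 597. -436.   90.]
g1 [ 572. -260.   90.]
g2 [ 469. -396.   90.]
g3 [ 375. -285.   90.]
g4 [ 346. -358.   90.]
[array([712., 172.,  44.]), array([662., -40.,  44.]), array([471.,   2.,  44.]), array([543., 228.,  44.])]
cam in tool [  76.87972872   -0.77711017 -142.2161715 ] [[ 0.001  1.     0.001]
 [-0.954  0.001 -0.299]
 [-0.299 -0.001  0.954]]
f1 tri [568.69832642 158.78500389  79.04027313] f2 [554.72746364 104.24956829  76.08402674] tw [ 479.73376097 -256.78180931  125.1546403 ]
```

Emit:
drive_tool --plan '[{"x": 7.75, "y": -4.85, "z": -1}, {"x": 7.75, "y": -4.85, "z": -1}, {"x": 7.75, "y": -4.85, "z": -1}, {"x": 7.75, "y": -4.85, "z": -1}, {"x": 7.75, "y": -4.85, "z": -1}, {"x": 7.75, "y": -4.85, "z": -1}, {"x": 7.75, "y": -4.85, "z": -1}, {"x": 7.75, "y": -4.85, "z": -1}]'

```text
invalid input
```

Emit:
drive_tool --plan '[{"x": 7.75, "y": -4.85, "z": -1, "ax": 0, "ay": 0, "az": 0, "hand": 85}, {"x": 7.75, "y": -4.85, "z": -1, "ax": 0, "ay": 0, "az": 0, "hand": 85}, {"x": 7.75, "y": -4.85, "z": -1, "ax": 0, "ay": 0, "az": 0, "hand": 85}, {"x": 7.75, "y": -4.85, "z": -1, "ax": 0, "ay": 0, "az": 0, "hand": 85}, {"x": 7.75, "y": -4.85, "z": -1, "ax": 0, "ay": 0, "az": 0, "hand": 85}, {"x": 7.75, "y": -4.85, "z": -1, "ax": 0, "ay": 0, "az": 0, "hand": 85}, {"x": 7.75, "y": -4.85, "z": -1, "ax": 0, "ay": 0, "az": 0, "hand": 85}, {"x": 7.75, "y": -4.85, "z": -1, "ax": 0, "ay": 0, "az": 0, "hand": 85}]'

```text
clock: 0.95
eef_pos: [438.0, -304.8, 275.0]
tcp_rot: [3.142, 0.0, 0.276]
contact_force: [0.6, 0.2, -0.4]
opening: 0.994
grasp_force: 0.0
```

Run:
```python
from h import *
s=monitor.sense();print(s['clock'],s['eef_pos'])
c,im=save('wrist','w1');print(proj(c,(478,-262,100)))
```

```text
0.95 [ 438.03593025 -304.81858808  274.97809083]
[280.23782913 123.17637246]
```

View pics/w1.png

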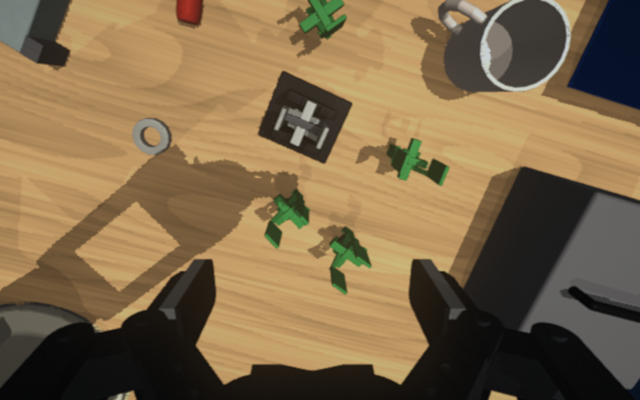

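The wrist view shows the stand centred near (305,118) with corners (285,72), (352,97), (325,163) and (258,133), and the tweezers in its middle near (302,123). Green look-alikes stand around it, clear of it.

Run:
```python
from h import *
c=imaging.camera_info('wrist')
P=np.array([onz(c,p,4) for p in((285,72),(352,97),(325,163),(258,133))]);print(P.round(1),P.mean(0))
for i in range(4):
    d=P[(i+1)%4]-P[i];print(np.linalg.norm(d),np.degrees(np.arctan2(d[1],d[0])))
im=np.load('pics/w1.npy');v=cv2.resize(im[60:175,245:365],None,fx=5,fy=5,interpolation=cv2.INTER_CUBIC);cv2.imwrite('pics/w1c.png',v[:,:,::-1])
```

```text
[[ 530.8 -241.1    4. ]
 [ 525.8 -324.     4. ]
 [ 441.5 -315.9    4. ]
 [ 454.5 -227.     4. ]] [ 488.12484335 -277.00577924    4.        ]
83.05256486073645 -93.48790361537607
84.70040660823457 174.5473371601106
89.82800461098002 81.6717845606477
77.63719211091033 -10.41164701915973
```

View pics/w1c.png

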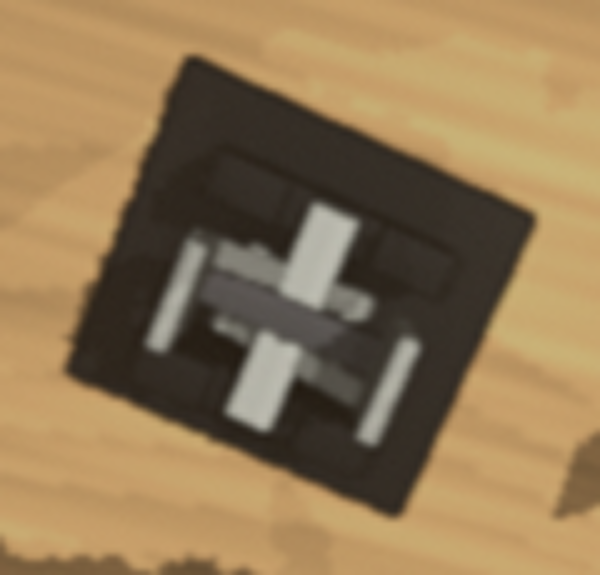

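The crop shows the two finger plates' top edges, with midpoints at about (177,295) and (390,392) in the crop. The cross bar runs from (335,210) to (250,425), between the stand's lugs.

Run:
```python
from h import *
c=imaging.camera_info('wrist');s=monitor.sense()
f=lambda x,y,z:onz(c,(x/5+245-.4,y/5+60-.4),z)
L=f(177,295,121);R=f(390,392,121);print(L,R,(L+R)/2,np.linalg.norm(L-R));d=L-R;print('y axis',np.degrees(np.arctan2(d[1],d[0])))
for a,b in(((199,237),(155,350)),((412,340),(370,443))):
    d=f(*a,121)-f(*b,121);print('plate',np.linalg.norm(d),np.degrees(np.arctan2(d[1],d[0])))
a=f(335,210,66);b=f(250,425,66);d=a-b;print('bar',a,b,(a+b)/2,np.linalg.norm(d),np.degrees(np.arctan2(d[1],d[0])))
m=(L+R)/2
print('yaw tool deg',np.degrees(s['tcp_rot'][2]),'cmd',cmd(m-s['eef_pos'],s))
```

```text
[ 488.95485731 -257.0598534   121.        ] [ 483.15589082 -297.06022909  121.        ] [ 486.05537407 -277.06004125  121.        ] 40.418536184619185
y axis 81.75113909202743
plate 20.65048648023995 -7.188874331755432
plate 19.287669268101197 -5.928710104357324
bar [ 508.89590126 -279.49659697   66.        ] [ 462.50950319 -274.27974495   66.        ] [ 485.70270222 -276.88817096   66.        ] 46.67883322056421 -6.41681345961834
yaw tool deg 15.913586390151565 cmd [ 0.94773617 -0.20335374  3.10307655]
```

Emit:
drive_tool --plan '[{"x": 0.95, "y": -0.2, "z": 1.0, "ax": 0, "ay": 0, "az": 1.4, "hand": 85}, {"x": 0.95, "y": -0.2, "z": 1.5, "ax": 0, "ay": 0, "az": 2.8, "hand": 85}, {"x": 0.95, "y": -0.2, "z": 1.5, "ax": 0, "ay": 0, "az": 3.87, "hand": 85}, {"x": 0.95, "y": -0.2, "z": 1.5, "ax": 0, "ay": 0, "az": 3.87, "hand": 85}, {"x": 0.95, "y": -0.2, "z": 1.5, "ax": 0, "ay": 0, "az": 3.87, "hand": 85}]'

```text
clock: 1.5
eef_pos: [480.2, -284.3, 200.1]
tcp_rot: [3.141, -0.0, -0.126]
contact_force: [-0.4, -0.6, 0.3]
opening: 0.995
grasp_force: 0.0
```

Run:
```python
from h import *
s=monitor.sense();print(s['clock'],s['eef_pos'],s['tcp_rot'],s['contact_force'])
c,im=save('wrist','w2');print(proj(c,(486,-277,121)))
hsv=cv2.cvtColor(im,cv2.COLOR_RGB2HSV);m=((hsv[...,1]<40)&(hsv[...,2]>130)).astype('uint8')
n,l,st,ce=cv2.connectedComponentsWithStats(m)
for i in range(1,n):
    if st[i,4]>60:
        ct=np.argwhere(l==i)[:,::-1].astype('float32');rr=cv2.minAreaRect(ct);print(st[i],rr,onz(c,ce[i],121).round(1))
```

```text
1.5 [ 480.22009184 -284.33090874  200.11702027] [ 3.14135389e+00 -4.18070240e-04 -1.26152815e-01] [-0.39606223 -0.59128104  0.26371637]
[301.8514669  201.50172605]
[487   0 116  52 972] ((544.5, 25.499996185302734), (114.99998474121094, 50.99999237060547), 0.0) [ 575.9 -427.3  121. ]
[305 162  14  22 245] ((311.5583801269531, 172.56617736816406), (12.41327953338623, 21.520511627197266), 3.5763344764709473) [ 505.5 -285.7  121. ]
[280 195   4  26 101] ((281.5, 207.5), (25.0, 3.0), 90.0) [ 483.7 -262.4  121. ]
[306 194  10  20 199] ((310.5, 203.5), (19.0, 9.0), 90.0) [ 483.8 -282.7  121. ]
[337 195   5  26  97] ((338.7507629394531, 207.48614501953125), (3.7719614505767822, 25.072450637817383), 3.1798300743103027) [ 478.4 -301.9  121. ]
```

View pics/w2.png

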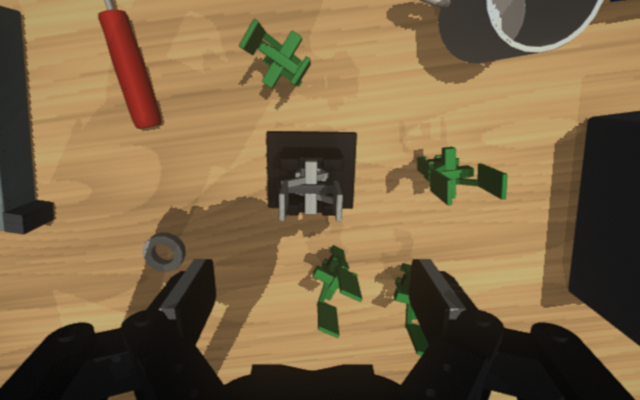

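The plates show at columns 281 and 339, rows 195–221, parallel to the image axes and centred between the fingers. The earlier picture was taken while the arm was moving, so I'm measuring once more now that it's still.

Run:
```python
from h import *
s=monitor.sense();c,im=save('wrist','w3');s2=monitor.sense();print(s['clock'],s['eef_pos'],s2['eef_pos'])
hsv=cv2.cvtColor(im,cv2.COLOR_RGB2HSV);m=((hsv[...,1]<40)&(hsv[...,2]>120)).astype('uint8')
n,l,st,ce=cv2.connectedComponentsWithStats(m);pts=[]
for i in range(1,n):
    if 60<st[i,4]<160: print(st[i],ce[i]);pts.append(onz(c,ce[i],121))
m=np.mean(pts,0);print(pts,m,cmd(m-s2['eef_pos'],s2))
```

```text
1.55 [ 480.29861933 -284.57108829  200.50254916] [ 480.29471042 -284.6515409   200.65684445]
[279 194   5  27 116] [281.21551724 207.00862069]
[336 195   6  26 105] [338.40952381 207.37142857]
[array([ 483.81290524, -262.44524695,  121.        ]), array([ 478.56149226, -301.8992565 ,  121.        ])] [ 481.18719875 -282.17225173  121.        ] [ 0.00912443 -0.05249243  1.59311764]
```

Emit:
drive_tool --plan '[{"x": 0, "y": -0.04, "z": 0.6, "ax": 0, "ay": 0, "az": 0, "hand": 85}, {"x": 0, "y": -0.04, "z": 1.2, "ax": 0, "ay": 0, "az": 0, "hand": 85}, {"x": 0, "y": -0.04, "z": 1.8, "ax": 0, "ay": 0, "az": 0, "hand": 85}, {"x": 0, "y": -0.04, "z": 2.2, "ax": 0, "ay": 0, "az": 0, "hand": 85}, {"x": 0, "y": -0.04, "z": 2.46, "ax": 0, "ay": 0, "az": 0, "hand": 85}, {"x": 0, "y": -0.04, "z": 2.46, "ax": 0, "ay": 0, "az": 0, "hand": 85}]'

```text
clock: 2.2
eef_pos: [479.6, -282.0, 75.9]
tcp_rot: [-3.141, 0.002, -0.129]
contact_force: [0.2, -0.1, -0.5]
opening: 0.996
grasp_force: 0.0
```

Emit:
drive_tool --grip_force 28 --plan '[{"x": 0, "y": 0, "z": 0, "ax": 0, "ay": 0, "az": 0, "hand": 55}, {"x": 0, "y": 0, "z": 0, "ax": 0, "ay": 0, "az": 0, "hand": 46}, {"x": 0, "y": 0, "z": 0, "ax": 0, "ay": 0, "az": 0, "hand": 42}, {"x": 0, "y": 0, "z": 0, "ax": 0, "ay": 0, "az": 0, "hand": 38}, {"x": 0, "y": 0, "z": 0, "ax": 0, "ay": 0, "az": 0, "hand": 10}, {"x": 0, "y": 0, "z": 0, "ax": 0, "ay": 0, "az": 0, "hand": 0}, {"x": 0, "y": 0, "z": 0, "ax": 0, "ay": 0, "az": 0, "hand": 0}, {"x": 0, "y": 0, "z": 0, "ax": 0, "ay": 0, "az": 0, "hand": 0}]'

```text
clock: 3.0
eef_pos: [481.4, -282.9, 79.2]
tcp_rot: [3.14, -0.003, -0.129]
contact_force: [-3.7, 0.4, 16.3]
opening: 0.308
grasp_force: 26.6
```

Emit:
drive_tool --plan '[{"x": 0, "y": 0, "z": 0, "ax": 0, "ay": 0, "az": 0, "hand": 0}, {"x": 0, "y": 0, "z": 0, "ax": 0, "ay": 0, "az": 0, "hand": 0}, {"x": 0, "y": 0, "z": 0, "ax": 0, "ay": 0, "az": 0, "hand": 0}, {"x": 0, "y": 0, "z": 0, "ax": 0, "ay": 0, "az": 0, "hand": 0}]'

```text
clock: 3.4
eef_pos: [481.4, -282.9, 79.2]
tcp_rot: [3.14, -0.003, -0.129]
contact_force: [-3.6, 0.6, 16.7]
opening: 0.307
grasp_force: 26.6
```

Emit:
drive_tool --plan '[{"x": 0, "y": 0, "z": -0.1, "ax": 0, "ay": 0, "az": 0, "hand": 0}, {"x": 0, "y": 0, "z": -0.3, "ax": 0, "ay": 0, "az": 0, "hand": 0}, {"x": 0, "y": 0, "z": -0.7, "ax": 0, "ay": 0, "az": 0, "hand": 0}, {"x": 0, "y": 0, "z": -1.3, "ax": 0, "ay": 0, "az": 0, "hand": 0}, {"x": 0, "y": 0, "z": -1.9, "ax": 0, "ay": 0, "az": 0, "hand": 0}, {"x": 0, "y": 0, "z": -2.4, "ax": 0, "ay": 0, "az": 0, "hand": 0}, {"x": 0, "y": 0, "z": -2.6, "ax": 0, "ay": 0, "az": 0, "hand": 0}, {"x": 0, "y": 0, "z": -2.6, "ax": 0, "ay": 0, "az": 0, "hand": 0}]'

```text
clock: 4.2
eef_pos: [481.0, -282.5, 208.3]
tcp_rot: [3.14, -0.003, -0.129]
contact_force: [-0.0, 1.0, -1.5]
opening: 0.303
grasp_force: 28.6
```

Run:
```python
from h import *
s=monitor.sense();print(s['clock'],s['eef_pos'],s['contact_force'],s['opening'])
c,im=save('wrist','w4')
k,ki=save('side','s4')
a=cv2.resize(ki[60:210,280:430],None,fx=2.6667,fy=2.6667,interpolation=cv2.INTER_CUBIC);b=im[:, 120:520]
cv2.imwrite('pics/m4.png',np.hstack([a,b])[:,:,::-1])
print(proj(k,s['eef_pos']))
```

```text
4.2 [ 481.00778211 -282.46281507  208.31741949] [-0.01334539  0.95567887 -1.51241385] 0.3026786620714119
[382.46430879 119.78829083]
```

View pics/m4.png

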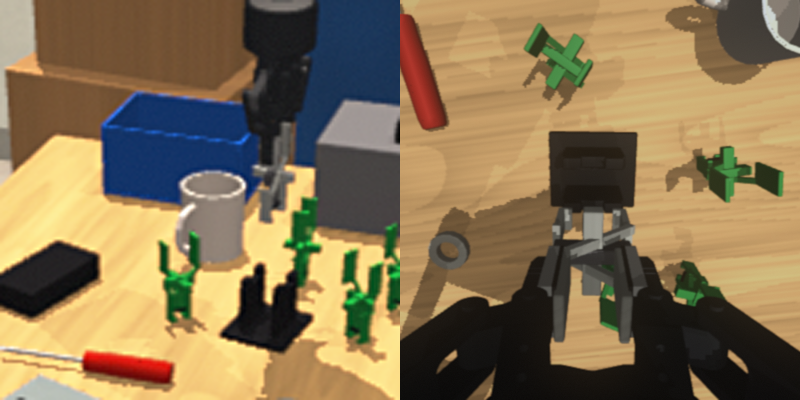

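The tweezers hang straight and open in the fingers over the empty stand, with their bar near crop (594,255) and the jaws ahead of the fingers. Next I carry them towards the unit.

Emit:
drive_tool --plan '[{"x": -0.03, "y": -0.4, "z": -0.2, "ax": 0, "ay": 0, "az": 0, "hand": 0}, {"x": -0.08, "y": -1.1, "z": -0.45, "ax": 0, "ay": 0, "az": 0, "hand": 0}, {"x": -0.15, "y": -1.9, "z": -0.45, "ax": 0, "ay": 0, "az": 0, "hand": 0}, {"x": -0.2, "y": -2.8, "z": -0.45, "ax": 0, "ay": 0, "az": 0, "hand": 0}, {"x": -0.25, "y": -3.7, "z": -0.45, "ax": 0, "ay": 0, "az": 0, "hand": 0}, {"x": -0.3, "y": -4.6, "z": -0.45, "ax": 0, "ay": 0, "az": 0, "hand": 0}, {"x": -0.4, "y": -5.5, "z": -0.45, "ax": 0, "ay": 0, "az": 0, "hand": 0}, {"x": -0.45, "y": -6.3, "z": -0.45, "ax": 0, "ay": 0, "az": 0, "hand": 0}]'

```text
clock: 5.1
eef_pos: [497.4, 35.2, 227.6]
tcp_rot: [3.141, 0.003, -0.129]
contact_force: [1.0, -0.5, -0.5]
opening: 0.306
grasp_force: 28.6
```

Emit:
drive_tool --plan '[{"x": -0.05, "y": -0.8, "z": 0, "ax": 0, "ay": 0, "az": 0, "hand": 0}, {"x": -0.1, "y": -1.6, "z": 0, "ax": 0, "ay": 0, "az": 0, "hand": 0}, {"x": -0.15, "y": -2.2, "z": 0, "ax": 0, "ay": 0, "az": 0, "hand": 0}, {"x": -0.18, "y": -2.6, "z": 0, "ax": 0, "ay": 0, "az": 0, "hand": 0}, {"x": -0.18, "y": -2.66, "z": 0, "ax": 0, "ay": 0, "az": 0, "hand": 0}, {"x": -0.18, "y": -2.66, "z": 0, "ax": 0, "ay": 0, "az": 0, "hand": 0}, {"x": -0.18, "y": -2.66, "z": 0, "ax": 0, "ay": 0, "az": 0, "hand": 0}]'

```text
clock: 5.8
eef_pos: [506.4, 165.3, 228.4]
tcp_rot: [3.141, 0.001, -0.13]
contact_force: [0.1, 1.2, -1.1]
opening: 0.306
grasp_force: 28.6
```

Run:
```python
from h import *
s=monitor.sense();print(s['clock'],s['eef_pos'],s['tcp_rot'],s['contact_force'],s['opening'])
c,im=save('wrist','w5');np.savez('pics/w5c.npz',**c)
```

```text
5.8 [506.42041288 165.26643816 228.41352334] [ 3.14050735e+00  1.45581891e-03 -1.29741338e-01] [ 0.11328833  1.15842873 -1.14774451] 0.3060669959711232
```

View pics/w5.png

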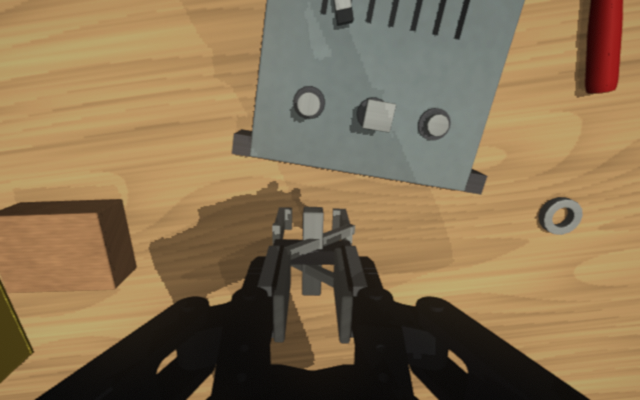

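The round head is at (308,103), the square guard head at (377,115) and the screw at (436,125). The lock is therefore the left fitting. The tweezers' bar runs from (312,207) to (312,295).

Run:
```python
from h import *
s=monitor.sense();c=dict(np.load('pics/w5c.npz'));im=np.load('pics/w5.npy')
x,y=proj(c,s['eef_pos']);print('tcp px',x,y)
def blobs(im,roi,th,sat=45):
    x0,y0,x1,y1=roi;h=cv2.cvtColor(im,cv2.COLOR_RGB2HSV)[y0:y1,x0:x1];m=((h[...,1]<sat)&(h[...,2]>th)).astype('uint8')
    n,l,st,ce=cv2.connectedComponentsWithStats(m)
    for i in range(1,n):
        if st[i,4]>15: print(st[i]+np.array([x0,y0,0,0,0]),ce[i]+[x0,y0])
print('wrist');blobs(im,(285,80,335,130),165);blobs(im,(350,90,400,140),165)
print('pin gray',im[103,285:335].mean(1).astype(int))
S=np.load('pics/s4.npy');k=imaging.camera_info('side');print('side');blobs(S,(280,225,302,255),150);
print(cv2.cvtColor(S,cv2.COLOR_RGB2GRAY)[228:256,284:304])
for p,q in(((312,207),(312,295)),):
    for z in(210,214,218):
        a=onz(c,p,z);b=onz(c,q,z);print(z,np.linalg.norm(a-b),toolR(s).T@((a+b)/2-s['eef_pos']))
```

```text
tcp px 314.1637741223016 262.89903200020717
wrist
[385 104  10  14  82] [389.52439024 108.81707317]
pin gray [125 126 126 126 126 126 123 108  81  59  50  63 102 140 153 155 157 159
 159 157 156 157 156 155 154 155 156 156 156 157 158 158 159 156 134  97
  77  73  72  78 103 122 125 125 124 125 125 124 124 125]
side
[280 225  22  30 504] [290.125     238.1765873]
[[192 192 191 192 191 190 190 191 191 191 193 192 193 192 192 192 194 194
  191 176]
 [190 191 192 191 190 190 189 190 189 189 191 193 193 191 193 193 193 192
  196 197]
 [189 188 190 191 188 189 189 189 190 190 189 192 192 192 193 196 196 196
  197 200]
 [189 189 189 189 192 197 206 212 213 209 198 193 194 192 193 193 195 196
  197 200]
 [190 190 191 196 210 219 220 219 220 221 218 205 193 191 193 196 197 198
  194 177]
 [192 192 192 198 217 224 223 222 222 224 223 210 197 193 193 196 195 187
  179 141]
 [193 195 195 193 196 223 227 226 228 225 209 171 193 197 196 197 194 185
  169 113]
 [195 195 196 180 130 155 195 192 175 161 124 142 195 196 192 183 183 175
  142 104]
 [195 196 197 183 128  98 112 113 110 103 106 157 195 
[... 1126 characters left out ...]
 200 199]
 [204 205 186 107  67  54  51  59  61  59  55  54  64 120 197 207 203 199
  200 199]
 [204 205 204 197 174  92  69  53  54  57  71  92 114 147 204 205 202 201
  200 198]
 [204 203 205 206 206 196 181 128 113 114 114 117 128 150 200 201 200 198
  198 198]
 [203 202 203 203 204 206 205 180 129 124 126 149 191 196 201 200 198 197
  197 197]
 [202 203 200 200 201 204 204 201 195 195 196 197 202 200 198 197 197 198
  197 196]
 [202 202 202 200 199 200 201 201 200 202 201 201 200 200 197 198 199 197
  198 197]]
210 51.14502949240309 [-4.1959388  -1.03344202 18.68730699]
214 49.87073421082464 [-2.18653369 -1.03149414 14.68526586]
218 48.59643892924619 [-0.17712858 -1.02954627 10.68322472]
```

Run:
```python
from h import *
s=monitor.sense();c=dict(np.load('pics/w5c.npz'));im=np.load('pics/w5.npy');g=cv2.cvtColor(im,cv2.COLOR_RGB2GRAY)
m=(g[85:125,290:330]>136).astype('uint8');n,l,st,ce=cv2.connectedComponentsWithStats(m)
for i in range(1,n):
    if st[i,4]>60: print(st[i],ce[i]+[290,85], 2*np.sqrt(st[i,4]/np.pi));i0=i
p=ce[np.argmax(st[1:,4])+1]+[290,85]
k=imaging.camera_info('side');t=imaging.camera_info('top');q=(291.3,233.0)
T=cv2.imread('pics/top0.png',0);print(T[178:194,256:270])
P=tri([(c,p),(k,q)]);print('P',P,'res',proj(c,P)-p,proj(k,P)-q,'top px',proj(t,P))
# depth from bush bottom in side view: centre of bush base
d=c['R']@P+c['t'];print('diam mm at depth',2*np.sqrt(st[np.argmax(st[1:,4])+1,4]/np.pi)*d[2]/c['mtx'][0,0])
print('tool rel',toolR(s).T@(P-s['eef_pos']))
```

```text
[  8   8  21  22 373] [308.3458445  103.57640751] 21.792621462004423
[[140 140 140 140 140 135 136 137 138 141 139 139 137 139]
 [139 141 142 141 140 137 136 132 130 141 142 140 139 138]
 [141 141 141 145 149 161 160 148 122 122 137 143 141 137]
 [140 141 141 154 160 157 157 161 121  80 108 134 142 139]
 [142 139 144 157 158 155 156 162 139  72  85  93 143 141]
 [139 142 146 157 162 158 159 169 124  73  87  83 134 142]
 [141 142 134 121 161 163 158 157  74  96  78  90  95 142]
 [140 146 102  52 126 145 124  97  57  68  77  94  97 147]
 [142 147  88  52  57  45  64  63  63  78  87  93  88 148]
 [140 146  91  59  64  66  79  68  71  95  91  80 125 145]
 [140 145  91  74  67  63  65  83  91  85  87  98 146 142]
 [142 144  85  94  76  62  61  90  84  70  94 149 144 140]
 [143 143 101 108 111 100  92 100  92 101 149 143 138 141]
 [139 143 142 146 146 148 147 148 147 147 143 141 136 138]
 [137 139 139 140 139 141 143 141 142 142 140 139 136 142]
 [139 138 138 140 140 140 143 142 139 141 139 138 141 139]]
P [573.91809541 160.20059909  88.43578167] res [0.31296418 0.46622402] [-0.18713104  0.017753  ] top px [261.80169474 181.33212388]
diam mm at depth 17.590605513483506
tool rel [ 67.52628199  -3.96620356 140.17647105]
```

Emit:
drive_tool --plan '[{"x": 0.5, "y": -0.06, "z": 0.2, "ax": 0, "ay": 0, "az": 0, "hand": 0}, {"x": 1.0, "y": -0.06, "z": 0.5, "ax": 0, "ay": 0, "az": 0, "hand": 0}, {"x": 1.38, "y": -0.06, "z": 0.8, "ax": 0, "ay": 0, "az": 0, "hand": 0}, {"x": 1.38, "y": -0.06, "z": 1.07, "ax": 0, "ay": 0, "az": 0, "hand": 0}, {"x": 1.38, "y": -0.06, "z": 1.07, "ax": 0, "ay": 0, "az": 0, "hand": 0}, {"x": 1.38, "y": -0.06, "z": 1.07, "ax": 0, "ay": 0, "az": 0, "hand": 0}]'

```text
clock: 6.45
eef_pos: [574.7, 159.7, 175.6]
tcp_rot: [3.141, 0.001, -0.13]
contact_force: [-0.0, -0.1, -0.8]
opening: 0.304
grasp_force: 28.6
```

Run:
```python
from h import *
s=monitor.sense();print(s['clock'],s['eef_pos'],s['tcp_rot'],s['contact_force'],s['opening'])
c,im=save('wrist','w6');k,ki=save('side','s6')
P=np.array([573.9,160.2,88.4]);print('pin wrist px',proj(c,P),'side',proj(k,P), 'rel',toolR(s).T@(P-s['eef_pos']))
o=s['eef_pos']-[0,0,62.2];print('origin side px',proj(k,o))
a=cv2.resize(ki[150:260,240:350],None,fx=4,fy=4,interpolation=cv2.INTER_CUBIC);b=cv2.resize(im[150:290,270:360],None,fx=3.1429,fy=3.1429,interpolation=cv2.INTER_CUBIC)
cv2.imwrite('pics/m6.png',np.hstack([a,b])[:,:,::-1]);print(a.shape,b.shape)
```

```text
6.45 [574.67175796 159.74517339 175.60249735] [ 3.14105791e+00  1.46357333e-03 -1.30030706e-01] [-0.0373703  -0.12767313 -0.75850637] 0.3036411223519187
pin wrist px [312.88220459 205.28543865] side [291.12080023 233.03149614] rel [-0.69658953 -0.3975491  87.20341014]
origin side px [290.32341861 224.12831828]
(440, 440, 3) (440, 283, 3)
```

View pics/m6.png

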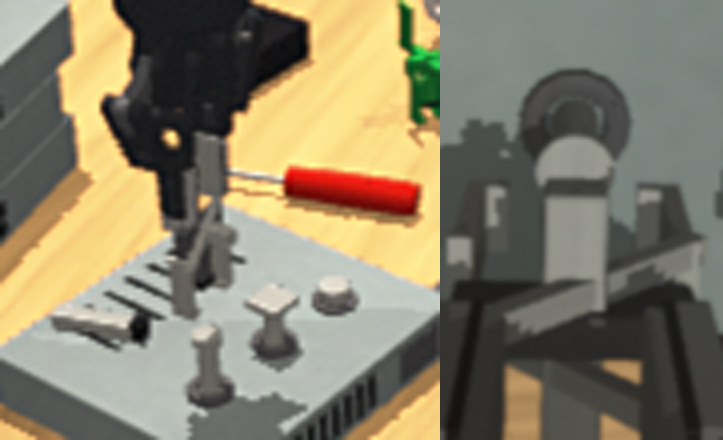

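The side crop shows the jaw tips straddling a point above the round head. The wrist crop shows the head lined up with the bar (both at crop column ~576), so I'm descending.

Emit:
drive_tool --plan '[{"x": 0, "y": 0, "z": 0.2, "ax": 0, "ay": 0, "az": 0, "hand": 0}, {"x": 0, "y": 0, "z": 0.4, "ax": 0, "ay": 0, "az": 0, "hand": 0}, {"x": 0, "y": 0, "z": 0.55, "ax": 0, "ay": 0, "az": 0, "hand": 0}, {"x": 0, "y": 0, "z": 0.62, "ax": 0, "ay": 0, "az": 0, "hand": 0}, {"x": 0, "y": 0, "z": 0.62, "ax": 0, "ay": 0, "az": 0, "hand": 0}, {"x": 0, "y": 0, "z": 0.62, "ax": 0, "ay": 0, "az": 0, "hand": 0}]'

```text
clock: 7.15
eef_pos: [575.8, 160.4, 144.7]
tcp_rot: [-3.142, 0.0, -0.129]
contact_force: [0.9, -0.5, -1.0]
opening: 0.304
grasp_force: 28.6
```

Run:
```python
from h import *
s=monitor.sense();print(s['eef_pos'],s['contact_force'])
k,ki=save('side','s7');c,im=save('wrist','w7')
F=[]
for i in range(6):
    imaging.grab_frame('top');F.append(monitor.sense()['contact_force'].round(2))
print(np.array(F))
a=cv2.resize(ki[175:265,240:340],None,fx=6,fy=6,interpolation=cv2.INTER_CUBIC);cv2.imwrite('pics/m7.png',a[:,:,::-1])
```

```text
[575.82142611 160.37772971 144.74582038] [ 0.94695432 -0.46495747 -0.96186286]
[[-0.87  0.39 -0.2 ]
 [-0.55  0.13 -1.62]
 [ 0.82  0.3  -0.98]
 [ 0.41  0.25 -1.62]
 [-0.16 -0.14 -2.09]
 [-0.   -0.16 -0.81]]
```

View pics/m7.png

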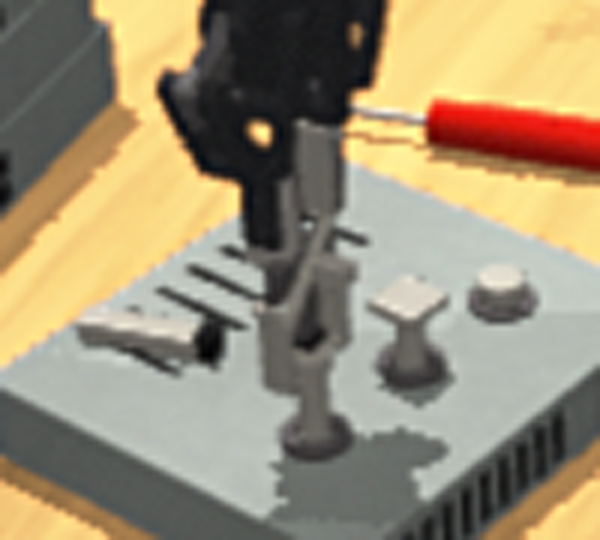

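The jaws now straddle the round head, with the lips beside it and no contact yet. I continue in small steps, watching the force.

Emit:
drive_tool --plan '[{"x": 0, "y": 0, "z": 0.02, "ax": 0, "ay": 0, "az": 0, "hand": 0}, {"x": 0, "y": 0, "z": 0.03, "ax": 0, "ay": 0, "az": 0, "hand": 0}, {"x": 0, "y": 0, "z": 0.03, "ax": 0, "ay": 0, "az": 0, "hand": 0}]'

```text
clock: 7.85
eef_pos: [575.7, 160.3, 143.2]
tcp_rot: [3.142, 0.0, -0.129]
contact_force: [-0.5, 1.4, -1.1]
opening: 0.311
grasp_force: 28.6
```

Emit:
drive_tool --plan '[{"x": 0, "y": 0, "z": 0.01, "ax": 0, "ay": 0, "az": 0, "hand": 0}, {"x": 0, "y": 0, "z": 0.015, "ax": 0, "ay": 0, "az": 0, "hand": 0}, {"x": 0, "y": 0, "z": 0.015, "ax": 0, "ay": 0, "az": 0, "hand": 0}]'

```text
clock: 8.15
eef_pos: [575.7, 160.3, 142.5]
tcp_rot: [3.142, 0.0, -0.13]
contact_force: [0.3, 0.7, -1.1]
opening: 0.309
grasp_force: 28.6
```

Emit:
drive_tool --plan '[{"x": 0, "y": 0, "z": 0.01, "ax": 0, "ay": 0, "az": 0, "hand": 0}, {"x": 0, "y": 0, "z": 0.01, "ax": 0, "ay": 0, "az": 0, "hand": 0}, {"x": 0, "y": 0, "z": 0.01, "ax": 0, "ay": 0, "az": 0, "hand": 0}]'

```text
clock: 8.45
eef_pos: [575.7, 160.3, 142.0]
tcp_rot: [3.142, 0.0, -0.129]
contact_force: [0.5, -0.1, -0.8]
opening: 0.309
grasp_force: 28.6
```

Emit:
drive_tool --plan '[{"x": 0, "y": 0, "z": 0.01, "ax": 0, "ay": 0, "az": 0, "hand": 0}, {"x": 0, "y": 0, "z": 0.01, "ax": 0, "ay": 0, "az": 0, "hand": 0}]'

```text
clock: 8.65
eef_pos: [575.7, 160.3, 141.5]
tcp_rot: [-3.142, 0.0, -0.129]
contact_force: [-0.1, 0.3, -1.1]
opening: 0.302
grasp_force: 28.6
```

Emit:
drive_tool --plan '[{"x": 0, "y": 0, "z": 0.01, "ax": 0, "ay": 0, "az": 0, "hand": 0}, {"x": 0, "y": 0, "z": 0.01, "ax": 0, "ay": 0, "az": 0, "hand": 0}]'

```text
clock: 8.85
eef_pos: [575.7, 160.3, 141.0]
tcp_rot: [3.142, 0.0, -0.129]
contact_force: [-0.0, -0.2, -1.3]
opening: 0.305
grasp_force: 28.6
```

Emit:
drive_tool --plan '[{"x": 0, "y": 0, "z": 0.01, "ax": 0, "ay": 0, "az": 0, "hand": 0}, {"x": 0, "y": 0, "z": 0.01, "ax": 0, "ay": 0, "az": 0, "hand": 0}]'

```text
clock: 9.05
eef_pos: [575.7, 160.3, 140.5]
tcp_rot: [3.142, 0.0, -0.129]
contact_force: [0.3, 0.1, -0.9]
opening: 0.307
grasp_force: 28.6
```

Emit:
drive_tool --plan '[{"x": 0, "y": 0, "z": 0.01, "ax": 0, "ay": 0, "az": 0, "hand": 0}, {"x": 0, "y": 0, "z": 0.01, "ax": 0, "ay": 0, "az": 0, "hand": 0}]'

```text
clock: 9.25
eef_pos: [575.7, 160.3, 140.0]
tcp_rot: [3.142, 0.0, -0.129]
contact_force: [0.2, 0.1, -0.5]
opening: 0.309
grasp_force: 28.6
```

Emit:
drive_tool --plan '[{"x": 0, "y": 0, "z": 0.01, "ax": 0, "ay": 0, "az": 0, "hand": 0}, {"x": 0, "y": 0, "z": 0.01, "ax": 0, "ay": 0, "az": 0, "hand": 0}]'

```text
clock: 9.45
eef_pos: [575.7, 160.3, 139.4]
tcp_rot: [3.142, 0.0, -0.129]
contact_force: [-0.3, 0.6, -0.9]
opening: 0.303
grasp_force: 28.6
```

Run:
```python
from h import *
F=[]
for i in range(4):
    imaging.grab_frame('top');F.append(monitor.sense()['contact_force'][2])
print(np.round(F,2),np.mean(F))
```

```text
[-1.09 -0.79 -1.54 -1.39] -1.2028588993390366
```

Emit:
drive_tool --plan '[{"x": 0, "y": 0, "z": 0.01, "ax": 0, "ay": 0, "az": 0, "hand": 0}, {"x": 0, "y": 0, "z": 0.01, "ax": 0, "ay": 0, "az": 0, "hand": 0}]'

```text
clock: 9.85
eef_pos: [575.8, 160.3, 139.1]
tcp_rot: [-3.142, -0.0, -0.129]
contact_force: [0.2, -0.6, -0.3]
opening: 0.308
grasp_force: 28.8
```

Emit:
drive_tool --plan '[{"x": 0, "y": 0, "z": 0.01, "ax": 0, "ay": 0, "az": 0, "hand": 0}, {"x": 0, "y": 0, "z": 0.01, "ax": 0, "ay": 0, "az": 0, "hand": 0}]'

```text
clock: 10.05
eef_pos: [575.9, 160.3, 138.8]
tcp_rot: [-3.141, -0.0, -0.129]
contact_force: [-0.8, -0.4, 2.1]
opening: 0.306
grasp_force: 29.0
```

Emit:
drive_tool --plan '[{"x": 0, "y": 0, "z": -0.003, "ax": 0, "ay": 0, "az": 0, "hand": 26}, {"x": 0, "y": 0, "z": 0.0, "ax": 0, "ay": 0, "az": 0, "hand": 28}, {"x": 0, "y": 0, "z": 0.004, "ax": 0, "ay": 0, "az": 0, "hand": 30}, {"x": 0, "y": 0, "z": 0.004, "ax": 0, "ay": 0, "az": 0, "hand": 30}]'

```text
clock: 10.45
eef_pos: [575.8, 160.3, 138.4]
tcp_rot: [-3.141, -0.0, -0.129]
contact_force: [0.3, 0.2, 2.3]
opening: 0.353
grasp_force: 12.6
```

Emit:
drive_tool --plan '[{"x": 0, "y": 0, "z": 0.003, "ax": 0, "ay": 0, "az": 0, "hand": 32}, {"x": 0, "y": 0, "z": 0.006, "ax": 0, "ay": 0, "az": 0, "hand": 34}, {"x": 0, "y": 0, "z": 0.006, "ax": 0, "ay": 0, "az": 0, "hand": 34}]'

```text
clock: 10.75
eef_pos: [575.8, 160.3, 138.0]
tcp_rot: [-3.142, -0.0, -0.129]
contact_force: [-0.3, -0.1, 2.0]
opening: 0.394
grasp_force: 11.0
```

Emit:
drive_tool --plan '[{"x": 0, "y": 0, "z": 0.004, "ax": 0, "ay": 0, "az": 0, "hand": 36}, {"x": 0, "y": 0, "z": 0.008, "ax": 0, "ay": 0, "az": 0, "hand": 38}, {"x": 0, "y": 0, "z": 0.008, "ax": 0, "ay": 0, "az": 0, "hand": 38}]'

```text
clock: 11.05
eef_pos: [575.8, 160.3, 137.6]
tcp_rot: [-3.142, -0.0, -0.129]
contact_force: [-0.6, -0.5, 1.5]
opening: 0.444
grasp_force: 9.5
```

Emit:
drive_tool --plan '[{"x": 0, "y": 0, "z": 0.002, "ax": 0, "ay": 0, "az": 0, "hand": 39}, {"x": 0, "y": 0, "z": 0.004, "ax": 0, "ay": 0, "az": 0, "hand": 40}, {"x": 0, "y": 0, "z": 0.004, "ax": 0, "ay": 0, "az": 0, "hand": 40}]'

```text
clock: 11.35
eef_pos: [575.6, 160.2, 137.4]
tcp_rot: [3.141, 0.0, -0.129]
contact_force: [-0.8, -0.0, 0.8]
opening: 0.467
grasp_force: 7.5
```

Emit:
drive_tool --plan '[{"x": 0, "y": 0, "z": 0.002, "ax": 0, "ay": 0, "az": 0, "hand": 40.5}, {"x": 0, "y": 0, "z": 0.003, "ax": 0, "ay": 0, "az": 0, "hand": 41}, {"x": 0, "y": 0, "z": 0.003, "ax": 0, "ay": 0, "az": 0, "hand": 41}]'

```text
clock: 11.65
eef_pos: [575.6, 160.1, 137.2]
tcp_rot: [3.141, 0.0, -0.129]
contact_force: [-0.5, -1.9, 0.1]
opening: 0.48
grasp_force: 6.7
```

Emit:
drive_tool --plan '[{"x": 0, "y": 0, "z": 0.001, "ax": 0, "ay": 0, "az": 0, "hand": 41.3}, {"x": 0, "y": 0, "z": 0.002, "ax": 0, "ay": 0, "az": 0, "hand": 41.5}, {"x": 0, "y": 0, "z": 0.002, "ax": 0, "ay": 0, "az": 0, "hand": 41.5}]'

```text
clock: 11.95
eef_pos: [575.7, 160.2, 137.1]
tcp_rot: [3.141, 0.0, -0.129]
contact_force: [-1.4, -2.2, 2.9]
opening: 0.485
grasp_force: 6.1
```

Emit:
drive_tool --plan '[{"x": 0, "y": 0, "z": 0.0, "ax": 0, "ay": 0, "az": 0, "hand": 42}, {"x": 0, "y": 0, "z": 0.0, "ax": 0, "ay": 0, "az": 0, "hand": 42}]'

```text
clock: 12.15
eef_pos: [575.6, 160.2, 137.1]
tcp_rot: [3.141, 0.0, -0.129]
contact_force: [-0.8, -2.1, 1.1]
opening: 0.492
grasp_force: 5.7
```

Run:
```python
from h import *
k,ki=save('side','s8');c,im=save('wrist','w8')
F=[]
for i in range(4):
    imaging.grab_frame('top');s=monitor.sense();F.append([*s['contact_force'],s['grasp_force'],s['opening']*85.4])
print(np.round(F,2))
a=cv2.resize(ki[185:260,250:350],None,fx=4,fy=4,interpolation=cv2.INTER_CUBIC);b=cv2.resize(im[150:300,250:375],None,fx=2,fy=2);
cv2.imwrite('pics/m8.png',np.hstack([a,b])[:,:,::-1])
```

```text
[[-0.93 -2.29  0.54  5.71 41.84]
 [-0.9  -2.65  1.41  5.71 41.78]
 [-0.53 -1.16  1.26  5.71 41.78]
 [-0.22 -2.78  0.94  5.71 41.9 ]]
```

View pics/m8.png

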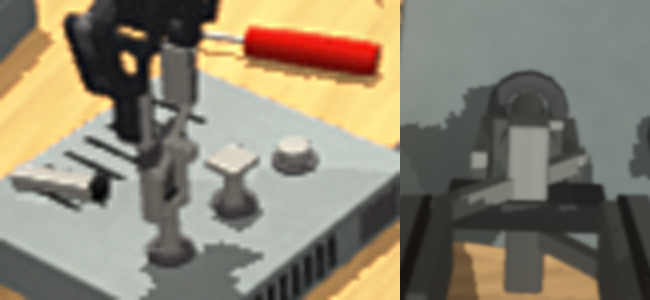

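The jaws have closed round the neck under the head, and the tweezers stand upright. I now draw the pin.

Emit:
drive_tool --plan '[{"x": 0, "y": 0.004, "z": -0.02, "ax": 0, "ay": 0, "az": 0, "hand": 41.5}, {"x": 0, "y": 0.004, "z": -0.04, "ax": 0, "ay": 0, "az": 0, "hand": 41.5}, {"x": 0, "y": 0.004, "z": -0.06, "ax": 0, "ay": 0, "az": 0, "hand": 41.5}, {"x": 0, "y": 0.004, "z": -0.08, "ax": 0, "ay": 0, "az": 0, "hand": 41.5}, {"x": 0, "y": 0.004, "z": -0.1, "ax": 0, "ay": 0, "az": 0, "hand": 41.5}, {"x": 0, "y": 0.004, "z": -0.12, "ax": 0, "ay": 0, "az": 0, "hand": 41.5}]'

```text
clock: 13.05
eef_pos: [575.5, 160.1, 143.1]
tcp_rot: [3.141, 0.0, -0.129]
contact_force: [-0.8, -2.1, -6.8]
opening: 0.49
grasp_force: 6.8
```

Run:
```python
from h import *
k,ki=save('side','s9');c,im=save('wrist','w9')
s=monitor.sense();print(s['eef_pos'],s['contact_force'])
w8=np.load('pics/w8.npy');
# tweezers shift in wrist view between w8 and w9 (moves with tool if not slipping)
t=w8[205:265,265:360]
r=cv2.matchTemplate(im,t,cv2.TM_CCOEFF_NORMED);print(cv2.minMaxLoc(r))
s8=np.load('pics/s8.npy');t=s8[200:236,282:300];r=cv2.matchTemplate(ki[180:260,260:320],t,cv2.TM_CCOEFF_NORMED);print('side',cv2.minMaxLoc(r),'was',(22,20))
p=proj(k,(575.7,160.2,100));q=proj(k,(575.7,160.2,105));print(q-p)
```

```text
[575.64543993 160.05658639 143.25084344] [-1.08047109 -1.89074451 -5.91331631]
(-0.5421620011329651, 0.981942892074585, (110, 56), (265, 204))
side (-0.41953378915786743, 0.8417624235153198, (13, 23), (22, 18)) was (22, 20)
[-0.11690845 -1.74853228]
```

Emit:
drive_tool --plan '[{"x": 0, "y": 0.004, "z": -0.03, "ax": 0, "ay": 0, "az": 0, "hand": 41.5}, {"x": 0, "y": 0.004, "z": -0.06, "ax": 0, "ay": 0, "az": 0, "hand": 41.5}, {"x": 0, "y": 0.004, "z": -0.09, "ax": 0, "ay": 0, "az": 0, "hand": 41.5}, {"x": 0, "y": 0.004, "z": -0.12, "ax": 0, "ay": 0, "az": 0, "hand": 41.5}, {"x": 0, "y": 0.004, "z": -0.15, "ax": 0, "ay": 0, "az": 0, "hand": 41.5}, {"x": 0, "y": 0.004, "z": -0.18, "ax": 0, "ay": 0, "az": 0, "hand": 41.5}]'

```text
clock: 13.75
eef_pos: [575.7, 159.9, 152.3]
tcp_rot: [-3.142, 0.0, -0.129]
contact_force: [-1.5, -1.9, -5.3]
opening: 0.489
grasp_force: 6.8
```

Emit:
drive_tool --plan '[{"x": 0, "y": 0, "z": -0.02, "ax": 0, "ay": 0, "az": 0, "hand": 41.5}, {"x": 0, "y": 0, "z": -0.03, "ax": 0, "ay": 0, "az": 0, "hand": 41.5}]'

```text
clock: 13.95
eef_pos: [575.7, 159.9, 153.8]
tcp_rot: [-3.141, -0.0, -0.129]
contact_force: [-0.3, -1.5, -5.9]
opening: 0.487
grasp_force: 6.8
```

Emit:
drive_tool --plan '[{"x": 0, "y": 0, "z": -0.01, "ax": 0, "ay": 0, "az": 0, "hand": 41.5}, {"x": 0, "y": 0, "z": -0.02, "ax": 0, "ay": 0, "az": 0, "hand": 41.5}]'

```text
clock: 14.15
eef_pos: [575.7, 159.9, 154.7]
tcp_rot: [-3.142, -0.0, -0.129]
contact_force: [-0.7, -2.1, -5.3]
opening: 0.481
grasp_force: 6.8
```

Emit:
drive_tool --plan '[{"x": 0, "y": 0, "z": -0.01, "ax": 0, "ay": 0, "az": 0, "hand": 41.5}, {"x": 0, "y": 0, "z": -0.02, "ax": 0, "ay": 0, "az": 0, "hand": 41.5}]'

```text
clock: 14.35
eef_pos: [575.7, 159.9, 155.7]
tcp_rot: [3.142, 0.0, -0.129]
contact_force: [0.2, -1.1, -6.6]
opening: 0.488
grasp_force: 6.8
```

Run:
```python
from h import *
k,ki=save('side','s10');c,im=save('wrist','w10')
s=monitor.sense();print(s['eef_pos'],s['contact_force'],s['grasp_force'])
t=np.load('pics/w8.npy')[205:265,265:360]
r=cv2.matchTemplate(im,t,cv2.TM_CCOEFF_NORMED);print(cv2.minMaxLoc(r))
t=np.load('pics/s8.npy')[200:236,282:300];r=cv2.matchTemplate(ki[170:260,270:310],t,cv2.TM_CCOEFF_NORMED);print('side',cv2.minMaxLoc(r),'was',(12,30))
```

```text
[575.71911727 159.91026884 155.74376176] [-1.08370873 -1.14955329 -4.81052579] 6.823795938719002
(-0.5453066825866699, 0.9645704030990601, (116, 57), (265, 204))
side (-0.5108492374420166, 0.829727292060852, (3, 29), (12, 23)) was (12, 30)
```

Emit:
drive_tool --plan '[{"x": 0, "y": 0, "z": -0.01, "ax": 0, "ay": 0, "az": 0, "hand": 41.5}, {"x": 0, "y": 0, "z": -0.02, "ax": 0, "ay": 0, "az": 0, "hand": 41.5}, {"x": 0, "y": 0, "z": -0.02, "ax": 0, "ay": 0, "az": 0, "hand": 41.5}]'

```text
clock: 14.75
eef_pos: [575.5, 159.9, 156.3]
tcp_rot: [3.142, 0.0, -0.13]
contact_force: [-0.0, -0.8, -9.7]
opening: 0.486
grasp_force: 6.7
```

Emit:
drive_tool --plan '[{"x": 0, "y": 0, "z": -0.01, "ax": 0, "ay": 0, "az": 0, "hand": 41.5}, {"x": 0, "y": 0, "z": -0.02, "ax": 0, "ay": 0, "az": 0, "hand": 41.5}, {"x": 0, "y": 0, "z": -0.02, "ax": 0, "ay": 0, "az": 0, "hand": 41.5}]'

```text
clock: 15.05
eef_pos: [575.6, 159.9, 157.6]
tcp_rot: [3.141, 0.0, -0.129]
contact_force: [-0.6, -1.0, -10.8]
opening: 0.491
grasp_force: 6.4
```

Run:
```python
from h import *
k,ki=save('side','s11');c,im=save('wrist','w11')
s=monitor.sense();print(s['eef_pos'],s['contact_force'],s['grasp_force'])
t=np.load('pics/w8.npy')[205:265,265:360]
r=cv2.matchTemplate(im,t,cv2.TM_CCOEFF_NORMED);print(cv2.minMaxLoc(r))
a=[cv2.resize(x[175:265,270:320],None,fx=5,fy=5,interpolation=cv2.INTER_CUBIC) for x in(np.load('pics/s8.npy'),np.load('pics/s10.npy'),ki)]
cv2.imwrite('pics/m11.png',np.hstack(a)[:,:,::-1])
```

```text
[575.61708479 159.86933036 157.60713379] [ -0.01272503  -1.31768141 -10.27816223] 6.354950450884189
(-0.5468311309814453, 0.9594202041625977, (117, 57), (265, 203))
```

View pics/m11.png

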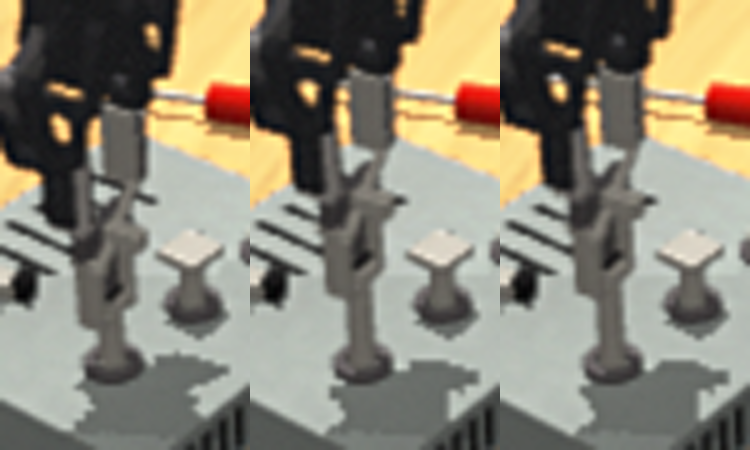

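The three crops show the tweezers rising with the pin, and its neck is much longer in the last two. The force has now risen to 10 N, so the pin is at its stop. I relax the pull and squeeze the jaws open, raising the tool a little to offset the pads' forward swing.

Emit:
drive_tool --plan '[{"x": 0, "y": 0, "z": 0.014, "ax": 0, "ay": 0, "az": 0, "hand": 41.5}, {"x": 0, "y": 0, "z": 0.014, "ax": 0, "ay": 0, "az": 0, "hand": 41.5}]'

```text
clock: 15.35
eef_pos: [576.0, 160.0, 157.4]
tcp_rot: [-3.141, -0.001, -0.13]
contact_force: [-1.7, -2.0, -6.0]
opening: 0.489
grasp_force: 7.0
```

Emit:
drive_tool --plan '[{"x": 0, "y": 0, "z": -0.006, "ax": 0, "ay": 0, "az": 0, "hand": 39}, {"x": 0, "y": 0, "z": -0.01, "ax": 0, "ay": 0, "az": 0, "hand": 37}, {"x": 0, "y": 0, "z": -0.01, "ax": 0, "ay": 0, "az": 0, "hand": 37}]'

```text
clock: 15.65
eef_pos: [576.2, 160.2, 158.0]
tcp_rot: [-3.141, -0.001, -0.129]
contact_force: [0.3, 0.8, -2.7]
opening: 0.437
grasp_force: 10.2
```

Emit:
drive_tool --plan '[{"x": 0, "y": 0, "z": -0.005, "ax": 0, "ay": 0, "az": 0, "hand": 34.5}, {"x": 0, "y": 0, "z": -0.011, "ax": 0, "ay": 0, "az": 0, "hand": 32}, {"x": 0, "y": 0, "z": -0.011, "ax": 0, "ay": 0, "az": 0, "hand": 32}]'

```text
clock: 15.95
eef_pos: [575.9, 159.9, 158.3]
tcp_rot: [-3.141, -0.001, -0.129]
contact_force: [0.4, -0.4, -0.9]
opening: 0.378
grasp_force: 11.9
```

Emit:
drive_tool --plan '[{"x": 0, "y": 0, "z": -0.005, "ax": 0, "ay": 0, "az": 0, "hand": 29}, {"x": 0, "y": 0, "z": -0.011, "ax": 0, "ay": 0, "az": 0, "hand": 26}, {"x": 0, "y": 0, "z": -0.011, "ax": 0, "ay": 0, "az": 0, "hand": 20}, {"x": 0, "y": 0, "z": -0.011, "ax": 0, "ay": 0, "az": 0, "hand": 0}, {"x": 0, "y": 0, "z": -0.011, "ax": 0, "ay": 0, "az": 0, "hand": 0}]'

```text
clock: 16.45
eef_pos: [575.7, 159.9, 158.6]
tcp_rot: [-3.142, 0.0, -0.13]
contact_force: [0.5, -0.7, -1.3]
opening: 0.304
grasp_force: 28.4
```

Emit:
drive_tool --plan '[{"x": 0, "y": 0, "z": -0.04, "ax": 0, "ay": 0, "az": 0, "hand": 0}, {"x": 0, "y": 0, "z": -0.1, "ax": 0, "ay": 0, "az": 0, "hand": 0}, {"x": 0, "y": 0, "z": -0.18, "ax": 0, "ay": 0, "az": 0, "hand": 0}]'

```text
clock: 16.75
eef_pos: [575.7, 159.9, 167.8]
tcp_rot: [3.142, 0.0, -0.129]
contact_force: [1.3, -0.0, -1.3]
opening: 0.305
grasp_force: 28.4
```

Emit:
drive_tool --plan '[{"x": 0, "y": 0, "z": -0.2, "ax": 0, "ay": 0, "az": 0, "hand": 0}, {"x": 0, "y": 0, "z": -0.5, "ax": 0, "ay": 0, "az": 0, "hand": 0}, {"x": 0, "y": 0, "z": -0.9, "ax": 0, "ay": 0, "az": 0, "hand": 0}, {"x": 0, "y": 0, "z": -1.25, "ax": 0, "ay": 0, "az": 0, "hand": 0}, {"x": 0, "y": 0, "z": -1.25, "ax": 0, "ay": 0, "az": 0, "hand": 0}, {"x": 0, "y": 0, "z": -1.25, "ax": 0, "ay": 0, "az": 0, "hand": 0}]'

```text
clock: 17.35
eef_pos: [575.9, 160.0, 230.8]
tcp_rot: [-3.141, -0.001, -0.129]
contact_force: [-1.3, -0.1, -1.9]
opening: 0.31
grasp_force: 28.4
```

Run:
```python
from h import *
s=monitor.sense();print(s['clock'],s['eef_pos'],s['tcp_rot'],s['contact_force'])
k,ki=save('side','s12');g=cv2.cvtColor(ki,cv2.COLOR_RGB2GRAY);print(g[218:236,284:300])
print('expect',proj(k,(574,160.2,88.4)),proj(k,(574,160.2,104.4)))
c,im=save('wrist','w12')
print('shift to stand (481.4,-282.9):',cmd(np.array([481.4,-282.9,s['eef_pos'][2]])-s['eef_pos'],s))
```

```text
17.35 [575.87834694 159.96672655 230.77110166] [-3.14105090e+00 -1.22746817e-03 -1.29475223e-01] [-1.33292087 -0.06068951 -1.85456013]
[[163 191 196 199 197 196 191 173 128  70  57  75 129 188 190 191]
 [ 69  93 146 193 198 198 198 195 188 183 173 156 181 192 189 190]
 [121  63  59  82 117 168 192 194 194 194 191 188 192 192 191 192]
 [186 170 122  60  54  68 107 162 192 192 191 191 192 194 193 193]
 [192 191 184 183 166  95  77 140 190 191 191 192 193 194 195 194]
 [194 192 193 194 193 184 181 184 192 191 191 192 193 196 196 198]
 [133 164 188 192 191 191 192 191 189 189 190 191 194 193 196 196]
 [ 52  73 132 189 192 191 190 191 192 190 192 191 190 192 195 197]
 [128 113 181 196 200 204 203 206 209 208 195 192 194 195 196 198]
 [190 186 197 200 209 209 208 209 209 190 144 169 194 196 194 196]
 [195 195 196 199 208 212 213 213 197 134 119 159 196 195 194 195]
 [192 193 189 169 162 190 210 217 200 136 108 156 196 196 197 196]
 [177 179 179 159 102 109 127 137 120 100 114 172 198 196 197 195]
 [176 176 179 170 122  88  94  98  94  97 133 182 185 183 182 182]
 [178 179 180 181 162  98  93 100  98 103 146 184 181 180 181 182]
 [180 180 181 183 171 109  95 100  97  99 136 185 184 181 182 183]
 [182 183 183 186 171 110  94  99  98  97 135 185 184 183 182 184]
 [182 183 184 185 172 112  94  99  98  97 134 185 185 181 183 184]]
expect [291.08206137 233.02308645] [290.71445365 227.45625804]
shift to stand (481.4,-282.9): [-7.30146400e-01  9.02716406e+00 -5.78670602e-03]
```

The pin head's top is now at row ~227.8 in the side view, against 227.5 predicted for fully drawn. Next I carry the tweezers back to the stand.

Emit:
drive_tool --plan '[{"x": -0.03, "y": 0.4, "z": 0, "ax": 0, "ay": 0, "az": 0, "hand": 0}, {"x": -0.09, "y": 1.1, "z": 0, "ax": 0, "ay": 0, "az": 0, "hand": 0}, {"x": -0.16, "y": 2.0, "z": 0, "ax": 0, "ay": 0, "az": 0, "hand": 0}, {"x": -0.23, "y": 2.9, "z": 0, "ax": 0, "ay": 0, "az": 0, "hand": 0}, {"x": -0.3, "y": 3.8, "z": 0, "ax": 0, "ay": 0, "az": 0, "hand": 0}, {"x": -0.38, "y": 4.7, "z": 0, "ax": 0, "ay": 0, "az": 0, "hand": 0}, {"x": -0.45, "y": 5.6, "z": 0, "ax": 0, "ay": 0, "az": 0, "hand": 0}, {"x": -0.52, "y": 6.4, "z": 0, "ax": 0, "ay": 0, "az": 0, "hand": 0}]'

```text
clock: 18.25
eef_pos: [507.4, -155.9, 229.2]
tcp_rot: [-3.141, 0.001, -0.13]
contact_force: [0.4, 0.6, -1.4]
opening: 0.31
grasp_force: 28.4
```

Emit:
drive_tool --plan '[{"x": -0.06, "y": 0.8, "z": 0, "ax": 0, "ay": 0, "az": 0, "hand": 0}, {"x": -0.13, "y": 1.6, "z": 0, "ax": 0, "ay": 0, "az": 0, "hand": 0}, {"x": -0.18, "y": 2.3, "z": 0, "ax": 0, "ay": 0, "az": 0, "hand": 0}, {"x": -0.21, "y": 2.63, "z": 0, "ax": 0, "ay": 0, "az": 0, "hand": 0}, {"x": -0.21, "y": 2.63, "z": 0, "ax": 0, "ay": 0, "az": 0, "hand": 0}, {"x": -0.21, "y": 2.63, "z": 0, "ax": 0, "ay": 0, "az": 0, "hand": 0}]'

```text
clock: 18.85
eef_pos: [480.9, -282.4, 229.4]
tcp_rot: [-3.14, 0.001, -0.13]
contact_force: [-0.1, 0.9, -1.1]
opening: 0.307
grasp_force: 28.4
```

Run:
```python
from h import *
s=monitor.sense();c,im=save('wrist','w13');s=monitor.sense();print(s['clock'],s['eef_pos'],s['tcp_rot'])
print(cmd(np.array([481.4,-282.9,105])-s['eef_pos'],s))
# stand base edges: dark mask
h=cv2.cvtColor(im,cv2.COLOR_RGB2HSV)
m=(h[130:200,240:390,2]<75).astype('uint8');n,l,st,ce=cv2.connectedComponentsWithStats(m)
i=1+np.argmax(st[1:,4]);print(st[i]+[240,130,0,0,0])
x0=st[i][0]+240;x1=x0+st[i][2];print('stand mid col',(x0+x1)/2-.5)
g=h[...,2];print('bar row260',g[262,295:332])
t=np.load('pics/w5.npy')[205:265,265:360];print(cv2.minMaxLoc(cv2.matchTemplate(im,t,cv2.TM_CCOEFF_NORMED))[1::2],'w5 was 265,205')
t=np.load('pics/w4.npy')[205:265,265:360];print(cv2.minMaxLoc(cv2.matchTemplate(im,t,cv2.TM_CCOEFF_NORMED))[1::2])
```

```text
18.9 [ 481.15461573 -281.99100393  229.5820105 ] [-3.14060377e+00  8.72226960e-04 -1.29325158e-01]
[0.00938455 0.01985911 2.49161455]
[ 272  130   83   70 5594]
stand mid col 313.0
bar row260 [ 78  77  77  78  76  73  70  72  82  89  85  75  67  60  57  53  52  50
  52  52  51  52  54  58  63  64  71  93 109 111 104  99  98  98  97  92
  89]
(0.9332346320152283, (266, 203)) w5 was 265,205
(0.8780759572982788, (266, 202))
```

Emit:
drive_tool --plan '[{"x": 0.01, "y": 0.02, "z": 0.5, "ax": 0, "ay": 0, "az": 0, "hand": 0}, {"x": 0.01, "y": 0.02, "z": 1.1, "ax": 0, "ay": 0, "az": 0, "hand": 0}, {"x": 0.01, "y": 0.02, "z": 1.6, "ax": 0, "ay": 0, "az": 0, "hand": 0}, {"x": 0.01, "y": 0.02, "z": 2.0, "ax": 0, "ay": 0, "az": 0, "hand": 0}, {"x": 0.01, "y": 0.02, "z": 2.4, "ax": 0, "ay": 0, "az": 0, "hand": 0}, {"x": 0.01, "y": 0.02, "z": 2.7, "ax": 0, "ay": 0, "az": 0, "hand": 0}, {"x": 0.01, "y": 0.02, "z": 2.7, "ax": 0, "ay": 0, "az": 0, "hand": 0}, {"x": 0.01, "y": 0.02, "z": 2.7, "ax": 0, "ay": 0, "az": 0, "hand": 0}]'

```text
clock: 19.7
eef_pos: [481.9, -283.2, 95.3]
tcp_rot: [-3.141, 0.0, -0.128]
contact_force: [0.4, -0.6, -1.1]
opening: 0.309
grasp_force: 28.4
```

Emit:
drive_tool --plan '[{"x": 0, "y": 0, "z": 0.06, "ax": 0, "ay": 0, "az": 0, "hand": 0}, {"x": 0, "y": 0, "z": 0.12, "ax": 0, "ay": 0, "az": 0, "hand": 0}, {"x": 0, "y": 0, "z": 0.18, "ax": 0, "ay": 0, "az": 0, "hand": 0}, {"x": 0, "y": 0, "z": 0.18, "ax": 0, "ay": 0, "az": 0, "hand": 0}]'

```text
clock: 20.1
eef_pos: [481.4, -284.1, 85.9]
tcp_rot: [-3.141, 0.0, -0.13]
contact_force: [-1.1, 0.4, -1.1]
opening: 0.307
grasp_force: 28.4
```

Emit:
drive_tool --plan '[{"x": 0, "y": -0.02, "z": 0.03, "ax": 0, "ay": 0, "az": 0, "hand": 0}, {"x": 0, "y": -0.02, "z": 0.07, "ax": 0, "ay": 0, "az": 0, "hand": 0}, {"x": 0, "y": -0.02, "z": 0.07, "ax": 0, "ay": 0, "az": 0, "hand": 0}]'

```text
clock: 20.4
eef_pos: [481.6, -283.1, 82.3]
tcp_rot: [-3.141, 0.0, -0.129]
contact_force: [-0.1, 0.6, -0.6]
opening: 0.308
grasp_force: 28.4
```

Emit:
drive_tool --plan '[{"x": 0, "y": 0, "z": 0.02, "ax": 0, "ay": 0, "az": 0, "hand": 0}, {"x": 0, "y": 0, "z": 0.03, "ax": 0, "ay": 0, "az": 0, "hand": 0}, {"x": 0, "y": 0, "z": 0.03, "ax": 0, "ay": 0, "az": 0, "hand": 0}]'

```text
clock: 20.7
eef_pos: [481.8, -283.2, 81.8]
tcp_rot: [3.142, -0.0, -0.129]
contact_force: [-2.7, 0.4, 7.2]
opening: 0.309
grasp_force: 29.4
```

Emit:
drive_tool --plan '[{"x": 0, "y": 0, "z": 0.005, "ax": 0, "ay": 0, "az": 0, "hand": 30}, {"x": 0, "y": 0, "z": 0.012, "ax": 0, "ay": 0, "az": 0, "hand": 34}, {"x": 0, "y": 0, "z": 0.022, "ax": 0, "ay": 0, "az": 0, "hand": 38}, {"x": 0, "y": 0, "z": 0.03, "ax": 0, "ay": 0, "az": 0, "hand": 42}, {"x": 0, "y": 0, "z": 0.03, "ax": 0, "ay": 0, "az": 0, "hand": 43}, {"x": 0, "y": 0, "z": 0.03, "ax": 0, "ay": 0, "az": 0, "hand": 44}]'

```text
clock: 21.3
eef_pos: [481.8, -283.2, 79.5]
tcp_rot: [3.142, -0.0, -0.129]
contact_force: [0.2, -0.7, 0.8]
opening: 0.519
grasp_force: 7.2
```

Emit:
drive_tool --plan '[{"x": 0, "y": 0, "z": 0, "ax": 0, "ay": 0, "az": 0, "hand": 45}, {"x": 0, "y": 0, "z": 0, "ax": 0, "ay": 0, "az": 0, "hand": 47}, {"x": 0, "y": 0, "z": 0, "ax": 0, "ay": 0, "az": 0, "hand": 55}, {"x": 0, "y": 0, "z": 0, "ax": 0, "ay": 0, "az": 0, "hand": 85}, {"x": 0, "y": 0, "z": 0, "ax": 0, "ay": 0, "az": 0, "hand": 85}, {"x": 0, "y": 0, "z": 0, "ax": 0, "ay": 0, "az": 0, "hand": 85}]'

```text
clock: 21.9
eef_pos: [481.7, -283.2, 79.6]
tcp_rot: [-3.142, 0.0, -0.129]
contact_force: [0.5, -0.2, 0.6]
opening: 0.997
grasp_force: 0.0
```

Released. I back off upwards and check.

Emit:
drive_tool --plan '[{"x": 0, "y": 0, "z": -0.3, "ax": 0, "ay": 0, "az": 0, "hand": 85}, {"x": 0, "y": 0, "z": -0.8, "ax": 0, "ay": 0, "az": 0, "hand": 85}, {"x": 0, "y": 0, "z": -1.5, "ax": 0, "ay": 0, "az": 0, "hand": 85}, {"x": 0, "y": 0, "z": -2.3, "ax": 0, "ay": 0, "az": 0, "hand": 85}, {"x": 0, "y": 0, "z": -2.9, "ax": 0, "ay": 0, "az": 0, "hand": 85}, {"x": 0, "y": 0, "z": -2.9, "ax": 0, "ay": 0, "az": 0, "hand": 85}, {"x": 0, "y": 0, "z": -2.9, "ax": 0, "ay": 0, "az": 0, "hand": 85}]'

```text
clock: 22.6
eef_pos: [481.8, -283.3, 225.0]
tcp_rot: [3.141, -0.001, -0.129]
contact_force: [-0.7, 0.2, -0.5]
opening: 1.001
grasp_force: 0.0
```

Run:
```python
from h import *
c,im=save('wrist','w14');k,ki=save('side','s14')
s=monitor.sense();print(s['clock'],s['eef_pos'],s['contact_force'])
a=cv2.resize(ki[120:220,320:420],None,fx=4,fy=4,interpolation=cv2.INTER_CUBIC);b=cv2.resize(im[110:260,240:390],None,fx=2.6667,fy=2.6667,interpolation=cv2.INTER_CUBIC)[:400,:399]
cv2.imwrite('pics/m14.png',np.hstack([a,b])[:,:,::-1])
```

```text
22.7 [ 480.97944557 -282.7405783   223.37239422] [-0.26744813  0.10551805 -0.55533467]
```

View pics/m14.png

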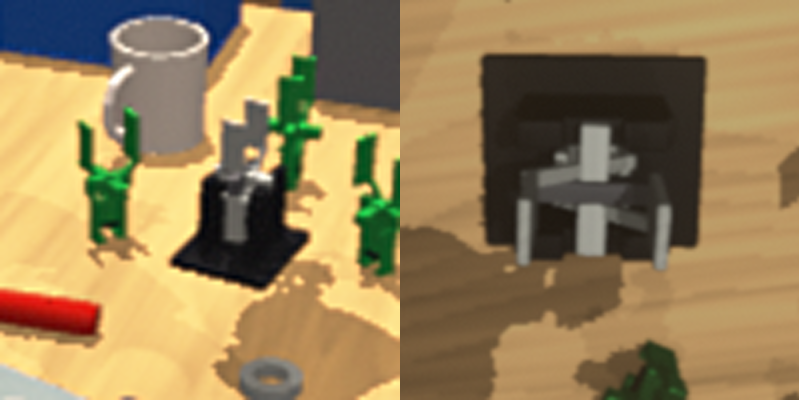

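The tweezers stand upright and shut in the stand, centred as before, with the bar at crop column 593. I'm handing in.

```bash
python3 -c "
from rig import r
print(r.sign_off())"
```

```text
the job is handed in; nothing more can be done
None
```

The job is handed in at about 23 s: the round-headed pin was drawn up to its stop and left standing, and the tweezers are back in their stand, upright, shut and let go.

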